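Vent and open the heel press, and hold its beam up

TASK

Open the small air press so that the glued heel can be taken out: first vent it by turning the blue valve lever anticlockwise from near shut to half open (45 degrees, white stripe at the red mark on the dial) and leave it there. Then pull the orange latch handle sideways, away from the valve, against its spring, lift the latched end of the beam off the ball until it is at least 70 mm above where it sat, and finish while still gripping it and holding the beam up, still. Leave the jar, bottle and brush standing where they are.

Things in the scene. Friction and masses are not known exactly. Their poses are not given: they have to be found in the camera images.
- press: Bench press, fixed: grey plate 360x140x20 mm; origin under its centre, on the table. Its x runs along the beam from ball (x -120, y 0, centre z 85 mm, 50 mm across, robot's side) to hinge tower (hinge axis along y through x 140, z 100 mm); its y is the way the latch is pulled open; z up. Brass valve beside the plate at x -100, y -140 mm, pipe along x.
- beam: Blue beam 36 mm wide, 26 high; origin on the hinge axis, axes as the press's when shut. Coupler at the ball end 75x64 mm, with steel latch slide on top (top 125 mm above press origin). Swings up about the press +y, to 0.8 rad; 260 mm from hinge to ball; falls back by its weight (0.7 kg; some 5 N to lift at the handle). Rises at most 2 mm while latched.
- socket (a point): Centre of the beam's socket: the ball's centre while the beam is down, 85 mm above the press origin; fixed in the beam, rises with it.
- latch (a joint): Spring latch travel in m: 0 latched (jaw under the ball), grows as pulled along the press +y; jaw clear of the ball from 0.010 on; stop at 0.022. Spring pulls back with 5 N at 0, about 10 N at 0.020; snaps back when let go.
- latch_grip (a point): Mid-height of the orange latch handle: upright block 26 (along press x) x 16 (along press y) x 52 mm high on the steel slide, straight over the ball when latched. This point is 26 mm above the slide, 151 mm above the press origin. Rides on latch and beam: gripped firmly, it pulls the latch and lifts the beam.
- latch_handle: The orange latch handle itself; origin at the centre of its foot, 26 mm below latch_grip; its axes are those of the beam.
- valve (a joint): Valve lever angle in rad: 0 shut (striped end points to the press -y), grows anticlockwise seen from above, 0.785 half open (striped end midway between press -y and +x, over the red mark), 1.571 fully open. Starts below 0.35; stiff (0.12 N m), stays where left.
- valve_grip (a point): On the valve's upright turning axis, mid-height of the blue lever, 85 mm above the press origin. Lever: bar 14 mm thick, 26 high, 66 long (45 to its striped end, 21 to the other side of the axis); the white dial's face is 37 mm below this point.
- cream_jar: Bystander: cream jar, 56 mm across, 45 mm high, yellow lid, standing; origin at the centre of its underside.
- dye_bottle: Bystander: small bottle, 44 mm across, 85 mm high, standing; origin at the centre of its underside.
- welt_brush: Bystander: wooden brush 130 x 45 x 38 mm lying on its bristles; origin at the centre of its underside.

How it is judged:
By the outcome, as a careful person would: the job done as asked, in the order asked, and still so for the second after the job is handed in, while the arm keeps its last pose, push and grip.
It also fails if it takes over 48 s, if anything falls off the work surface, if the arm or the gripper's body presses on something with over 40 N, if the wrist force passes 120 N, or if a joint passes its speed limit or range.

ROBOT

A 7-joint arm with a two-finger parallel gripper is mounted at the origin on the work surface. World frame = base frame: x ahead of the robot, y to its left, z up, the work surface at z = 0. Lengths are in m, angles in rad, forces in N, time in s.
With the tool pointing down it reaches from about 0.425 to 1.025 m from the base axis. Payload 9.4 kg.
Tool frame: the origin (TCP) lies at the very end of the fingers, on their centre line; the grasp point (between the pads) lies 19 mm behind it (tcp_to_grasp is the distance from the TCP to the grasp point, in m); z points along the fingers, y is the line along which they close (so a half turn about z gives the same grasp; the last joint's range is limited). The gripper opens to 85 mm and grips with 20 to 120 N. Pads are 22 mm wide; open, the fingers measure 114 mm over their backs; the gripper's body (76 mm by 85 mm) begins 54 mm behind the grasp point. The pads swing forward as they close: fully open they stand 13 mm farther back than shut.
Start: joints at [1.168, 0.599, -0.003, 1.599, 0.002, 0.943, -0.08], TCP at [0.232, -0.687, 0.196] pointing down, gripper open.
Joint ranges: [-2.57, 2.57], [-0.35, 1.97], [-1.29, 1.29], [0.11, 2.56], [-1.05, 4.19], [0.11, 1.86], [-2.63, 2.63]. Speed limits (rad/s): [2.22, 2.22, 3.01, 3.01, 3.14, 3.14, 3.14].

INTERFACE

Orientations are given as a 3x3 rotation matrix whose columns are the frame's x, y, z axes.
In Python, from station import * gives the robot as it stands. The module is installed in compiled form; this text tells all that it offers.
- The arm moves only by the shell command python3 -m crank 'ROWS' [OPENING] [FORCE]. ROWS is JSON, a list of rows, each a list of 4 numbers: the shift along the tool's x, y, z in units of 40 mm (1.0 is 40 mm), then the turn about the tool's z in rad. In form: [[tx, ty, tz, roll], ...]. A call has 1 to 8 rows; each row shifts and turns the commanded pose from where the row before left it, along the tool's axes as they then stand; what a row does not reach is not made up. A row lasts 1/8 s, in which the tool goes at most 62.5 mm and 10.7 degrees, less where a joint would pass 70% of its speed; a pose out of reach is approached as far as the arm can. A call is refused whole if a number of a shift passes 1 or a number of a turn 0.188, either way. A call with a gripper value outside its range is refused whole. OPENING is the finger opening in mm, from 0 to 85.4, set as the call begins (- or left out, the last holds). The fingers move at their own pace and stop on an object; FORCE is the grip in N (left out, the last holds). Time passes only in rows, so rows that do not move let the fingers close. It gives the time, the measured TCP pose, the force, the opening and the grip force at its end, in the units of the state.
- read_state(): the state, without advancing time (a new reading comes with each control period).
- grab_frame(name): name is "scene" or "side" or "wrist"; returns a dict with "frame" (420x560x3 uint8, blue, green, red), "depth" (420x560 float32, m along the optical axis (not along the pixel's ray), 0 where there is no reading), "K" (3x3 intrinsics, pixels), "rvec" (rotation vector, rad) and "tvec" (3), from world to camera coordinates, as OpenCV has them. Camera axes: x right, y down, z forward; pixel columns grow to the right and rows downward; lengths in m; the calibration is good to about 2 mm. A picture is of the moment at which its call begins.
- hand_in(): hands the job in; it is judged then, once.
Trained networks look in a picture, given as the dict that the camera call returned (one of the last four; its "shot" number tells which), for a name from the list of things; names that differ only in an ending like _2 or _b are one class to them, and where a whole thing is asked for, a point or a joint stands for the part that bears it (a point fixed in the world has none). Each returns a list of dicts, best first, with "conf" (0 to 1); they miss things now and then, are a little off and sometimes report something else, mostly with a low value. They report only what shows in the picture. A call takes as long as a camera call.
- silhouettes(picture, query): "mask" (420x560 bool, what is visible of it).
- spot_point(picture, query): "at" ([x, y, z] in m, in the coordinates of the camera as it stood for that picture, good to about 4 mm: a listed point, or the origin of a listed thing).
The state is a dict: "time_s": time; "joint_pos": joint angles; "qd": joint speeds; "tau": joint torques, N m; "tool_pos": TCP position; "tool_rot": TCP orientation; "force": force on the tool from outside, world axes, zero at the start; "ft_torque": the same for the moment, N m; "gripper_width": opening from 0.0 (shut) to 1.0 (fully open); "grasp_force": force on a finger pad.
Only numpy, scipy, OpenCV 4.12 (cv2) and the standard library are available. Lean on these libraries where they do the work, as an engineer would, in place of code of your own. Each camera call takes 0.05 s, during which the arm holds its last target. There are 200 camera calls.

## Working session

There is one attempt and no reset: what is moved stays moved. The work goes in short steps, Python scripts to look and compute and a shell command to move; the robot and the scene stay as the last step left them, time stands still between calls to the robot, and variables do not carry over. Pictures are saved under pics/ and viewed, at most 10 in all, crops included, and the job is handed in when it is done.

```bash
mkdir -p pics; cat > h.py <<'E'
from station import *
import numpy as np, cv2
def w(p,c):
    R=cv2.Rodrigues(np.array(p["rvec"],float))[0]
    return R.T@(np.array(c,float)-np.array(p["tvec"],float).ravel())
def px(p,X):
    return cv2.projectPoints(np.array([X],float),np.array(p["rvec"],float),np.array(p["tvec"],float),np.array(p["K"]),None)[0].ravel()
E
python3 - <<'E'
from h import *
np.set_printoptions(precision=4,suppress=True)
s=read_state();print(s["time_s"],s["tool_pos"],s["tool_rot"],s["force"],s["gripper_width"])
for n in("scene","side"):
    p=grab_frame(n);cv2.imwrite(f"pics/{n}1.png",p["frame"])
    for q in("press","socket","latch_grip","latch_handle","valve_grip","beam","cream_jar","dye_bottle","welt_brush"):
        for d in spot_point(p,q)[:2]: X=w(p,d["at"]);print(n,q,round(d["conf"],2),X,px(p,X))
E
```

```text
0.0 [ 0.2318 -0.6864  0.1952] [[ 0.9474  0.3201 -0.0006]
 [ 0.3201 -0.9474  0.0014]
 [-0.0001 -0.0016 -1.    ]] [ 0.4896 -0.5305  0.0651] 0.9997478633594811
scene press 0.64 [ 0.6041 -0.0056  0.0014] [235.0041 239.6217]
scene press 0.28 [ 0.4885 -0.0087  0.1479] [230.4557 154.6129]
scene socket 0.56 [ 0.4889 -0.0094  0.0827] [232.2206 178.2373]
scene latch_grip 0.74 [ 0.4879 -0.0087  0.1494] [230.4324 153.8956]
scene latch_handle 0.59 [ 0.4865 -0.008   0.1235] [231.5893 163.1213]
scene valve_grip 0.84 [ 0.5167 -0.1471  0.0844] [169.5851 187.3368]
scene valve_grip 0.69 [ 0.6492 -0.2099 -0.0003] [138.0162 258.9237]
scene beam 0.68 [ 0.7503 -0.0055  0.0966] [229.6827 261.9659]
scene cream_jar 0.89 [ 0.5205  0.146  -0.0069] [300.1239 214.1956]
scene cream_jar 0.33 [ 0.5123 -0.1471  0.0851] [169.7985 185.8211]
scene dye_bottle 0.92 [ 0.6469 -0.2067 -0.0003] [139.7415 258.0703]
scene welt_brush 0.78 [ 0.6727  0.1692 -0.0016] [317.419  261.4151]
side press 0.74 [ 0.6153 -0.0029 -0.0029] [301.3507 272.5149]
side press 0.63 [ 0.5245  0.1503 -0.0005] [224.7812 250.0332]
side socket 0.88 [ 0.4916 -0.0073  0.0838] [254.2181 285.621 ]
side latch_grip 0.67 [ 0.49   -0.0017  0.1532] [249.023  263.1918]
side latch_handle 0.66 [ 0.4909 -0.0074  0.1221] [252.578 274.737]
side latch_handle 0.33 [ 0.6146 -0.0014 -0.0036] [300.6259 272.3986]
side valve_grip 0.78 [ 0.5195 -0.1415  0.0857] [314.7055 327.3706]
side valve_grip 0.31 [ 0.4947 -0.0063  0.123 ] [253.8611 272.8788]
side beam 0.78 [ 0.7506 -0.002   0.0983] [350.3758 209.7597]
side cream_jar 0.73 [0.5236 0.148  0.0009] [224.944  250.5529]
side dye_bottle 0.59 [ 0.6468 -0.2055 -0.0017] [384.0163 331.1687]
side welt_brush 0.78 [ 0.6744  0.1652 -0.0022] [272.7144 213.019 ]
```

View pics/scene1.png

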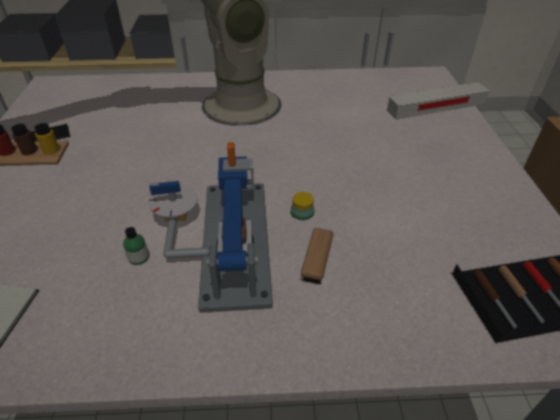

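```bash
python3 - <<'E'
from h import *
for n in("scene","side"):
    p=grab_frame(n);m=silhouettes(p,"valve")
    K=np.array(p["K"]);d=p["depth"]
    for mm in m[:2]:
        v,u=np.nonzero(mm["mask"]);z=d[v,u];ok=z>0;v,u,z=v[ok],u[ok],z[ok]
        C=np.stack([(u-K[0,2])/K[0,0]*z,(v-K[1,2])/K[1,1]*z,z],1)
        R=cv2.Rodrigues(np.array(p["rvec"],float))[0];W=(C-np.array(p["tvec"]).ravel())@R
        T=W[(W[:,2]>.088)&(W[:,2]<.105)]
        print(n,mm["conf"],len(W),len(T))
        if len(T)>10: print(T.mean(0),cv2.minAreaRect((T[:,:2]*1000).astype(np.float32)),cv2.PCACompute(T[:,:2].astype(np.float32),None)[1])
E
```

```text
scene 0.58 407 177
[ 0.51822981 -0.15803236  0.09335052] ((515.080322265625, -158.77635192871094), (19.48211669921875, 64.6680908203125), 10.778855323791504) [[-0.14179353  0.9898962 ]
 [ 0.9898962   0.14179353]]
side 0.6 500 324
[ 0.51483838 -0.16042377  0.09440248] ((515.6994018554688, -159.16661071777344), (14.21463394165039, 64.13359832763672), 7.1114325523376465) [[-0.13448456  0.9909157 ]
 [ 0.9909157   0.13448456]]
```

The scene picture shows the valve lever at (165,188), the red mark at (155,210), the latch handle at (231,155), the bottle at (136,245), the jar at (303,205) and the brush at (318,255). The lever axis is about (0.513, -0.146) and its angle about 0.13. First I turn the tool across the lever and move above it.

```bash
python3 -m crank '[[0,0,0,-0.173],[0,0,0,-0.173],[0,0,0,-0.173],[0,0,0,-0.173],[0,0,0,-0.173],[0,0,0,-0.173],[0,0,0,-0.173],[0,0,0,-0.173]]' 85
python3 -m crank '[[0.88,0.63,0,0],[0.88,0.63,0,0],[0.88,0.63,0,0],[0.88,0.63,0,0],[0.88,0.63,0,0],[0.88,0.63,0,0],[0.88,0.63,0,0]]'
python3 -m crank '[[0.88,0.63,0,0],[0.88,0.63,0,0],[0.88,0.63,0,0],[0.88,0.63,0,0],[0.88,0.63,0,0],[0,0,0,0],[0,0,0,0]]'
```

```text
time_s: 2.2
tool_pos: [0.2319, -0.6869, 0.1961]
tool_rot: [[-0.144, 0.99, -0.0], [0.99, 0.144, -0.0], [-0.0, -0.0, -1.0]]
force: [0.5, 0.3, -0.6]
gripper_width: 0.996
grasp_force: 0.0
time_s: 3.08
tool_pos: [0.3732, -0.4173, 0.1963]
tool_rot: [[-0.138, 0.99, 0.0], [0.99, 0.138, -0.0], [-0.0, 0.0, -1.0]]
force: [0.5, 1.0, 0.2]
gripper_width: 0.994
grasp_force: 0.0
time_s: 3.95
tool_pos: [0.4727, -0.2272, 0.1961]
tool_rot: [[-0.139, 0.99, -0.0], [0.99, 0.139, -0.001], [-0.001, -0.0, -1.0]]
force: [-0.4, -1.5, -0.4]
gripper_width: 0.994
grasp_force: 0.0
```

```bash
cat > valve.py <<'E'
from h import *
import sys
np.set_printoptions(precision=4,suppress=True)
p=grab_frame("wrist");cv2.imwrite(f"pics/{sys.argv[1]}.png",p["frame"])
for d in spot_point(p,"valve_grip")[:2]: print("spot",d["conf"],w(p,d["at"]))
K=np.array(p["K"]);z=p["depth"];R=cv2.Rodrigues(np.array(p["rvec"],float))[0]
v,u=np.nonzero(z>0);zz=z[v,u]
W=(np.stack([(u-K[0,2])/K[0,0]*zz,(v-K[1,2])/K[1,1]*zz,zz],1)-np.array(p["tvec"]).ravel())@R
hsv=cv2.cvtColor(p["frame"],cv2.COLOR_BGR2HSV)[v,u]
near=(np.hypot(W[:,0]-.513,W[:,1]+.146)<.06)
T=W[near&(W[:,2]>.092)&(W[:,2]<.104)]
r=cv2.minAreaRect((T[:,:2]*1000).astype(np.float32));print(len(T),r,T.mean(0))
red=W[near&(W[:,2]<.06)&(W[:,2]>.03)&((hsv[:,0]<8)|(hsv[:,0]>172))&(hsv[:,1]>130)]
print("red",len(red),red.mean(0) if len(red) else "")
E
python3 valve.py w1
```

```text
spot 0.66 [ 0.5123 -0.147   0.082 ]
1444 ((513.8076171875, -158.47955322265625), (14.36096477508545, 64.96815490722656), 7.907241344451904) [ 0.5133 -0.1572  0.0955]
red 142 [ 0.5461 -0.179   0.0488]
```

View pics/w1.png

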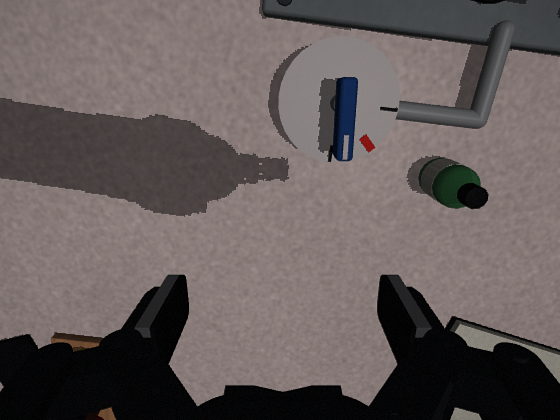

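The wrist picture shows the lever at (345,120) with its striped end at (345,148), the red mark at (367,143) and the pipe starting at (395,110). The axis is (0.5122, -0.1466), and the lever still needs about 0.66 rad.

```bash
python3 -m crank '[[0.62,0.42,0,0],[0.62,0.42,0,0],[0.62,0.42,0,0],[0,0,0,0],[0,0,0,0]]' 45
python3 -m crank '[[0,0,0.5,0],[0,0,0.5,0],[0,0,0,0],[0,0,0,0]]'
python3 - <<'E'
from h import *
s=read_state();R=np.array(s["tool_rot"]);print(s["tool_pos"],(R.T@(np.array([.5122,-.1466,.069])-np.array(s["tool_pos"])))/.04)
E
```

```text
time_s: 4.68
tool_pos: [0.512, -0.1474, 0.1959]
tool_rot: [[-0.137, 0.991, -0.001], [0.991, 0.137, -0.001], [-0.0, -0.001, -1.0]]
force: [0.3, -0.2, 0.3]
gripper_width: 0.526
grasp_force: 0.0
time_s: 5.18
tool_pos: [0.5126, -0.1468, 0.1566]
tool_rot: [[-0.137, 0.991, 0.0], [0.991, 0.137, -0.0], [-0.0, 0.0, -1.0]]
force: [-0.5, -0.1, 0.3]
gripper_width: 0.529
grasp_force: 0.0
[ 0.51259795 -0.14679569  0.15657261] [ 0.00684405 -0.00960088  2.18931157]
```

```bash
python3 -m crank '[[0,0,0.73,0],[0,0,0.73,0],[0,0,0.73,0],[0,0,0,0],[0,0,0,0]]'
python3 -m crank '[[0,0,0,0],[0,0,0,0],[0,0,0,0],[0,0,0,0],[0,0,0,0],[0,0,0,0]]' 0 40
```

```text
time_s: 5.8
tool_pos: [0.5133, -0.1462, 0.0697]
tool_rot: [[-0.138, 0.99, 0.001], [0.99, 0.138, -0.0], [-0.001, 0.001, -1.0]]
force: [-1.1, 0.5, -0.2]
gripper_width: 0.529
grasp_force: 0.0
time_s: 6.55
tool_pos: [0.5126, -0.146, 0.0684]
tool_rot: [[-0.139, 0.99, -0.0], [0.99, 0.139, 0.0], [0.0, -0.0, -1.0]]
force: [0.4, -0.0, 0.1]
gripper_width: 0.001
grasp_force: 0.0
```

```bash
python3 - <<'E'
from h import *
a=grab_frame("side")["frame"];b=grab_frame("wrist")["frame"];c=grab_frame("scene")["frame"]
a=cv2.resize(a[230:380,240:400],(426,400));c=cv2.resize(c[130:280,90:250],(426,400)) ;b=cv2.resize(b,(372,279))
o=np.zeros((600,800,3),np.uint8);o[:400,:400]=a[:,:400];o[:400,400:800]=c[:,:400];o[321:600,428:800]=b
cv2.imwrite("pics/m1.png",o)
E
```

```text
(no output)
```

View pics/m1.png

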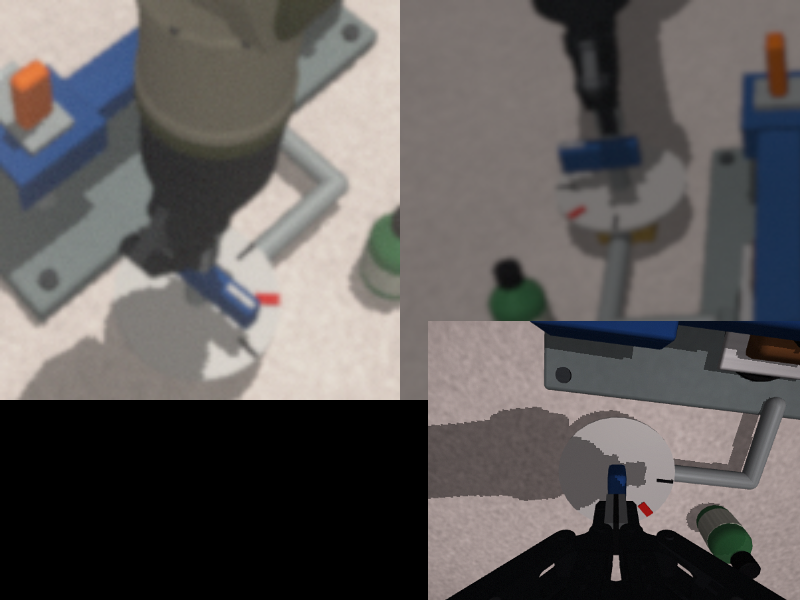

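The montage shows the closed fingers ending at the robot's side of, or above, the lever: (605,135) top right and (195,265) top left. The lever is still unturned, so the grasp missed. I'll measure where the fingertips really are.

```bash
python3 - <<'E'
from h import *
np.set_printoptions(precision=4,suppress=True)
for n in("scene","side","wrist"):
    p=grab_frame(n);K=np.array(p["K"]);z=p["depth"];R=cv2.Rodrigues(np.array(p["rvec"],float))[0]
    v,u=np.nonzero(z>0);zz=z[v,u]
    W=(np.stack([(u-K[0,2])/K[0,0]*zz,(v-K[1,2])/K[1,1]*zz,zz],1)-np.array(p["tvec"]).ravel())@R
    f=p["frame"][v,u].astype(int)
    near=np.hypot(W[:,0]-.513,W[:,1]+.146)<.065
    blue=near&(f[:,0]-f[:,2]>35)&(W[:,2]>.06)&(W[:,2]<.11)
    B=W[blue];print(n,"blue",len(B),B.min(0) if len(B) else"",B.max(0) if len(B) else"",B.mean(0))
    g=near&(W[:,2]>.06)&(W[:,2]<.16)&(abs(f[:,0]-f[:,2])<20)
    for lo in np.arange(.06,.16,.01):
        G=W[g&(W[:,2]>=lo)&(W[:,2]<lo+.01)]
        if len(G):print("  %.2f"%lo,len(G),G.min(0)[:2],G.max(0)[:2],np.median(G,0)[:2])
    print(px(p,[.5126,-.146,.0684]))
print(read_state())
E
```

```text
scene blue 119 [ 0.511  -0.1852  0.0766] [ 0.5269 -0.1272  0.0967] [ 0.5214 -0.1633  0.0887]
  0.06 26 [ 0.5141 -0.1542] [ 0.5238 -0.1387] [ 0.5191 -0.1443]
  0.07 30 [ 0.5076 -0.1911] [ 0.5262 -0.1257] [ 0.5217 -0.1572]
  0.08 8 [ 0.5092 -0.1908] [ 0.5268 -0.1264] [ 0.5244 -0.1886]
  0.09 37 [ 0.5072 -0.1908] [ 0.5257 -0.1256] [ 0.5155 -0.1753]
  0.10 15 [ 0.5155 -0.1557] [ 0.5231 -0.1361] [ 0.5187 -0.1428]
  0.11 42 [ 0.5067 -0.1556] [ 0.5269 -0.1342] [ 0.5224 -0.1438]
  0.12 35 [ 0.5146 -0.1557] [ 0.5272 -0.1353] [ 0.5243 -0.1432]
  0.13 28 [ 0.5085 -0.1541] [ 0.5271 -0.1339] [ 0.5241 -0.144 ]
  0.14 8 [ 0.5019 -0.1484] [ 0.5428 -0.1318] [ 0.5164 -0.1342]
  0.15 32 [ 0.5066 -0.1519] [ 0.5505 -0.1295] [ 0.5431 -0.1385]
[171.5252 191.635 ]
side blue 90 [ 0.511  -0.1911  0.0915] [ 0.5236 -0.1544  0.0976] [ 0.5162 -0.1714  0.0951]
  0.06 21 [ 0.5059 -0.1544] [ 0.5119 -0.1426] [ 0.5082 -0.149 ]
  0.07 38 [ 0.5061 -0.1913] [ 0.5234 -0.1335] [ 0.5116 -0.1747]
  0.08 5 [ 0.5172 -0.1912] [ 0.525  -0.1901] [ 0.5219 -0.1907]
  0.09 35 [ 0.5165 -0.1907] [ 0.5255 -0.1522] [ 0.5195 -0.1798]
  0
[... 1052 characters left out ...]
] [ 0.5116 -0.1362]
  0.15 6217 [ 0.4723 -0.16  ] [ 0.5509 -0.1279] [ 0.5122 -0.137 ]
[284.1957 245.4651]
{'time_s': 6.85, 'joint_pos': array([ 0.4147,  0.5799, -0.3485,  2.1312,  0.4062,  0.4933, -0.1035]), 'qd': array([ 0.0016,  0.0006, -0.    ,  0.0015, -0.0018, -0.0003, -0.0009]), 'tau': array([ -0.0015, -63.0646,  -3.5943, -13.8854,   0.0068,   0.002 ,
         0.0001]), 'tool_pos': array([ 0.5126, -0.1459,  0.0684]), 'tool_rot': array([[-0.1386,  0.9903, -0.0002],
       [ 0.9903,  0.1386,  0.    ],
       [ 0.    , -0.0002, -1.    ]]), 'force': array([ 0.0663, -0.3823,  0.0786]), 'ft_torque': array([0.0138, 0.005 , 0.0088]), 'grasp_force': 0.0, 'gripper_width': -0.0025233116880470485}
```

```bash
python3 - <<'E'
from h import *
for n in("scene","side","wrist"):
    p=grab_frame(n);K=np.array(p["K"]);z=p["depth"];R=cv2.Rodrigues(np.array(p["rvec"],float))[0]
    v,u=np.nonzero(z>0);zz=z[v,u]
    W=(np.stack([(u-K[0,2])/K[0,0]*zz,(v-K[1,2])/K[1,1]*zz,zz],1)-np.array(p["tvec"]).ravel())@R
    f=p["frame"][v,u].astype(int)
    g=(abs(W[:,0]-.511)<.018)&(abs(W[:,1]+.1455)<.014)&(W[:,2]>.09)&(W[:,2]<.13)
    print(n,np.histogram(W[g][:,2],np.arange(.09,.131,.002))[0], [int(np.median(f[g&(W[:,2]>=a)&(W[:,2]<a+.004)].sum(1))) if (g&(W[:,2]>=a)&(W[:,2]<a+.004)).any() else 0 for a in np.arange(.09,.13,.004)])
E
```

```text
scene [ 9 15 25 11  0  0  6  4  2  2  6  7 11 10  7  7  9  5  5 10] [108, 113, 0, 133, 155, 145, 87, 106, 88, 88, 0]
side [ 6 12 21  8  0  0  1  0  2  4  3  6  6  5  8  7  4  4  4  7] [212, 224, 0, 252, 249, 268, 245, 257, 270, 238, 0]
wrist [  0  28 338 109   0   0   0   4  35  71 102 133 128 145 151 162 172 161
 165 186] [70, 89, 0, 111, 134, 33, 28, 34, 30, 28, 0]
```

The true fingertips are at about z = 0.104 while the state reports 0.068. All three cameras agree, so heights need about -35 mm correction. I'll open and go down 34 mm in two steps, watching the force.

```bash
python3 -m crank '[[0,0,-0.2,0],[0,0,0,0],[0,0,0,0],[0,0,0,0]]' 45
python3 -m crank '[[0,0,0.5,0],[0,0,0.5,0],[0,0,0,0],[0,0,0,0]]'
python3 -m crank '[[0,0,0,0],[0,0,0,0],[0,0,0,0],[0,0,0,0],[0,0,0,0]]' 0 40
```

```text
time_s: 7.5
tool_pos: [0.5125, -0.146, 0.0764]
tool_rot: [[-0.139, 0.99, -0.0], [0.99, 0.139, -0.0], [0.0, -0.0, -1.0]]
force: [-0.0, 0.3, 0.1]
gripper_width: 0.526
grasp_force: 0.0
time_s: 8.0
tool_pos: [0.5128, -0.1458, 0.0368]
tool_rot: [[-0.139, 0.99, 0.0], [0.99, 0.139, 0.0], [-0.0, 0.0, -1.0]]
force: [0.4, 0.4, -0.6]
gripper_width: 0.527
grasp_force: 0.0
time_s: 8.62
tool_pos: [0.5134, -0.146, 0.0372]
tool_rot: [[-0.138, 0.99, 0.002], [0.99, 0.138, -0.0], [-0.001, 0.002, -1.0]]
force: [0.3, -0.1, 6.5]
gripper_width: 0.157
grasp_force: 41.4
```

```bash
python3 -m crank '[[0,0,0,-0.11],[0,0,0,-0.11],[0,0,0,-0.11],[0,0,0,-0.11],[0,0,0,-0.11],[0,0,0,-0.11],[0,0,0,0],[0,0,0,0]]'
```

```text
time_s: 9.62
tool_pos: [0.5128, -0.1464, 0.0372]
tool_rot: [[-0.717, 0.697, 0.001], [0.697, 0.717, -0.001], [-0.001, -0.0, -1.0]]
force: [-0.7, 0.1, 8.4]
gripper_width: 0.156
grasp_force: 41.8
```

```bash
python3 -m crank '[[0,0,0,0],[0,0,0,0],[0,0,0,0],[0,0,0,0]]' 45
python3 -m crank '[[0,0,-0.8,0],[0,0,-0.8,0],[0,0,-0.8,0],[0,0,-0.8,0],[0,0,0,0],[0,0,0,0]]'
python3 valve.py w2; python3 - <<'E'
from h import *
for n in("scene","side"):
    p=grab_frame(n);m=silhouettes(p,"valve")[0]
    K=np.array(p["K"]);d=p["depth"];v,u=np.nonzero(m["mask"]&(d>0));z=d[v,u]
    W=(np.stack([(u-K[0,2])/K[0,0]*z,(v-K[1,2])/K[1,1]*z,z],1)-np.array(p["tvec"]).ravel())@cv2.Rodrigues(np.array(p["rvec"],float))[0]
    T=W[(W[:,2]>.088)&(W[:,2]<.105)];print(n,len(T),cv2.minAreaRect((T[:,:2]*1000).astype(np.float32)))
    for q in("latch_grip","beam","socket"):
        for e in spot_point(p,q)[:1]: print(q,w(p,e["at"]))
E
```

```text
time_s: 10.12
tool_pos: [0.5125, -0.146, 0.0364]
tool_rot: [[-0.717, 0.697, -0.0], [0.697, 0.717, 0.0], [0.0, -0.0, -1.0]]
force: [-0.3, 0.2, -0.7]
gripper_width: 0.527
grasp_force: 0.0
time_s: 10.88
tool_pos: [0.5121, -0.1462, 0.1639]
tool_rot: [[-0.717, 0.698, -0.001], [0.698, 0.717, -0.0], [0.0, -0.001, -1.0]]
force: [0.4, 0.4, -0.2]
gripper_width: 0.526
grasp_force: 0.0
spot 0.67 [ 0.5122 -0.1472  0.0815]
1357 ((520.9694213867188, -155.2786102294922), (13.929953575134277, 66.53485107421875), 45.41569137573242) [ 0.5192 -0.1534  0.0955]
red 0 
scene 166 ((523.3124389648438, -155.15573120117188), (14.92253303527832, 65.34475708007812), 46.84309768676758)
latch_grip [ 0.48809758 -0.01010083  0.1494935 ]
beam [ 0.74921739 -0.00306881  0.09701204]
socket [ 0.49245464 -0.00817618  0.08266835]
side 342 ((523.0875854492188, -155.26290893554688), (15.003013610839844, 64.68797302246094), 46.03523635864258)
latch_grip [4.90017926e-01 3.40877288e-05 1.52228267e-01]
socket [ 0.49178925 -0.00925682  0.08809527]
```

View pics/w2.png

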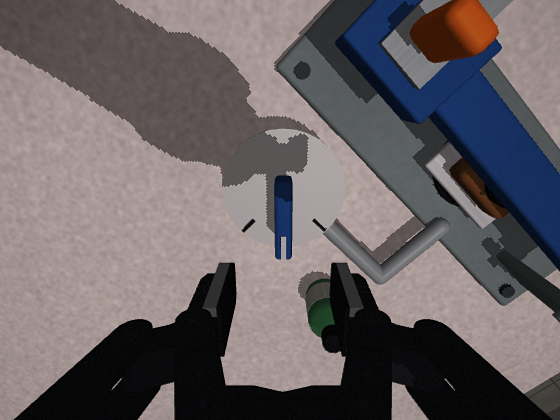

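The lever covers the red mark: it stands at (283,218), midway between the ticks at (248,226) and (319,224), measured at 45–46.5° with the press yawed about 1°. The valve is done. Next I raise the tool, turn it to the latch and locate the orange handle.

```bash
python3 -m crank '[[0,0,-0.9,0],[0,0,0,-0.157],[0,0,0,-0.157],[0,0,0,-0.157],[0,0,0,-0.157],[0,0,0,-0.157],[0,0,0,0]]' 60
cat > lat.py <<'E'
from h import *
np.set_printoptions(precision=4,suppress=True)
s=read_state();print(s["time_s"],s["tool_pos"],s["joint_pos"],s["force"])
for n in("scene","side","wrist"):
    p=grab_frame(n);K=np.array(p["K"]);d=p["depth"];R=cv2.Rodrigues(np.array(p["rvec"],float))[0]
    v,u=np.nonzero(d>0);z=d[v,u]
    W=(np.stack([(u-K[0,2])/K[0,0]*z,(v-K[1,2])/K[1,1]*z,z],1)-np.array(p["tvec"]).ravel())@R
    h=cv2.cvtColor(p["frame"],cv2.COLOR_BGR2HSV)[v,u].astype(int)
    o=(h[:,0]>3)&(h[:,0]<17)&(h[:,1]>150)&(np.hypot(W[:,0]-.5,W[:,1])<.1)&(W[:,2]>.115)
    T=W[o]
    if len(T)>8:
        zt=np.percentile(T[:,2],98);t=T[T[:,2]>zt-.004];print(n,len(T),"min",T.min(0),"max",T.max(0))
        if len(t)>4: print("  top",zt,len(t),cv2.minAreaRect((t[:,:2]*1000).astype(np.float32)))
    for q in("latch_grip","socket","beam"):
        for e in spot_point(p,q)[:1]: print("  ",q,round(e["conf"],2),w(p,e["at"]))
E
python3 lat.py
```

```text
time_s: 12.35
tool_pos: [0.5125, -0.1461, 0.2003]
tool_rot: [[-1.0, -0.012, -0.0], [-0.012, 1.0, 0.001], [0.0, 0.001, -1.0]]
force: [0.0, -0.3, -0.4]
gripper_width: 0.7
grasp_force: 0.0
12.35 [ 0.5125 -0.1461  0.2003] [ 0.8181  0.5039 -0.9185  1.9959  0.515   0.8916  1.2057] [ 0.0458 -0.3162 -0.3823]
scene 120 min [ 0.4842 -0.0122  0.1303] max [ 0.5066 -0.0007  0.1784]
  top 0.17755634441774962 28 ((492.9388122558594, -6.454664707183838), (17.345413208007812, 10.625139236450195), 1.103122353553772)
   latch_grip 0.58 [ 0.4855 -0.0049  0.1492]
   socket 0.67 [ 0.4906 -0.0065  0.0817]
   beam 0.7 [ 0.7527 -0.0038  0.0986]
side 162 min [ 0.4784 -0.016   0.1349] max [ 0.5017 -0.0015  0.1788]
  top 0.17759698126696882 80 ((490.68341064453125, -8.241546630859375), (21.99059295654297, 13.638187408447266), 4.079703330993652)
   latch_grip 0.57 [ 0.4932 -0.0005  0.151 ]
   beam 0.43 [ 0.4923 -0.0024  0.1243]
wrist 2311 min [ 0.4757 -0.0985  0.1267] max [ 0.5043 -0.0005  0.3039]
  top 0.1776606480619224 819 ((490.3365478515625, -49.71788787841797), (24.712539672851562, 98.51555633544922), 2.0705983638763428)
   latch_grip 0.64 [ 0.4883 -0.0054  0.1474]
   beam 0.66 [0.7467 0.0005 0.1011]
```

```bash
python3 -m crank '[[0.1,0.69,0,0],[0.1,0.69,0,0],[0.1,0.69,0,0],[0.1,0.69,0,0],[0.1,0.69,0,0],[0,0,0,0],[0,0,0,0]]'
python3 lat.py
```

```text
time_s: 13.82
tool_pos: [0.4908, -0.0088, 0.2004]
tool_rot: [[-1.0, -0.013, -0.0], [-0.013, 1.0, -0.0], [0.0, -0.0, -1.0]]
force: [-0.3, 0.2, 1.5]
gripper_width: 0.696
grasp_force: 0.0
13.825 [ 0.4908 -0.0088  0.2004] [ 0.5873  0.451  -0.9352  2.0812  0.4895  0.8431  0.9462] [-0.2925  0.2359  1.5323]
scene 132 min [ 0.485  -0.0137  0.129 ] max [ 0.5051 -0.0005  0.1779]
  top 0.1770894700488104 34 ((495.0458984375, -6.52432918548584), (20.03764533996582, 10.71330451965332), 1.9412212371826172)
   latch_grip 0.45 [ 0.4882 -0.0068  0.1493]
   socket 0.58 [ 0.4898 -0.008   0.082 ]
   beam 0.63 [ 0.7518 -0.003   0.1001]
side 233 min [ 0.4778 -0.0159  0.135 ] max [ 0.5014 -0.0018  0.1784]
  top 0.17752427477695998 83 ((490.2399597167969, -8.553810119628906), (22.182830810546875, 12.967650413513184), 2.855994462966919)
   latch_grip 0.59 [ 0.4921 -0.0033  0.1554]
   socket 0.59 [ 0.489  -0.0044  0.0845]
   beam 0.79 [ 0.7493 -0.0026  0.0959]
wrist 1204 min [ 0.4756 -0.0684  0.1293] max [0.5008 0.0556 0.314 ]
  top 0.17785181817631648 724 ((488.3843994140625, -6.543861389160156), (123.95148468017578, 24.788572311401367), 89.24718475341797)
   latch_grip 0.63 [ 0.4877 -0.0053  0.1464]
```

```bash
python3 -m crank '[[0,0,0.6,0],[0,0.03,0.6,0],[0,0,0,0]]'
python3 -m crank '[[0,0,0.6,0],[0,0,0.6,0],[0,0,0.1,0],[0,0,0,0],[0,0,0,0]]'
python3 -m crank '[[0,0,0,0],[0,0,0,0],[0,0,0,0],[0,0,0,0],[0,0,0,0],[0,0,0,0]]' 0 90
python3 - <<'E'
from h import *
a=grab_frame("side")["frame"];c=grab_frame("scene")["frame"]
cv2.imwrite("pics/m2.png",np.hstack([cv2.resize(a[180:360,180:360],(400,400)),cv2.resize(c[90:250,150:310],(400,400))]))
E
```

```text
time_s: 14.8
tool_pos: [0.4898, -0.007, 0.1514]
tool_rot: [[-1.0, -0.014, -0.003], [-0.014, 1.0, 0.0], [0.003, 0.0, -1.0]]
force: [0.0, 0.5, 0.8]
gripper_width: 0.703
grasp_force: 0.0
time_s: 15.42
tool_pos: [0.4914, -0.007, 0.1014]
tool_rot: [[-1.0, -0.013, 0.001], [-0.013, 1.0, -0.0], [-0.001, -0.0, -1.0]]
force: [-0.2, 0.2, 0.3]
gripper_width: 0.706
grasp_force: 0.0
time_s: 16.18
tool_pos: [0.4909, -0.0075, 0.1009]
tool_rot: [[-1.0, -0.014, 0.0], [-0.014, 1.0, -0.001], [-0.0, -0.001, -1.0]]
force: [-1.4, -3.4, 6.5]
gripper_width: 0.178
grasp_force: 87.4
```

View pics/m2.png

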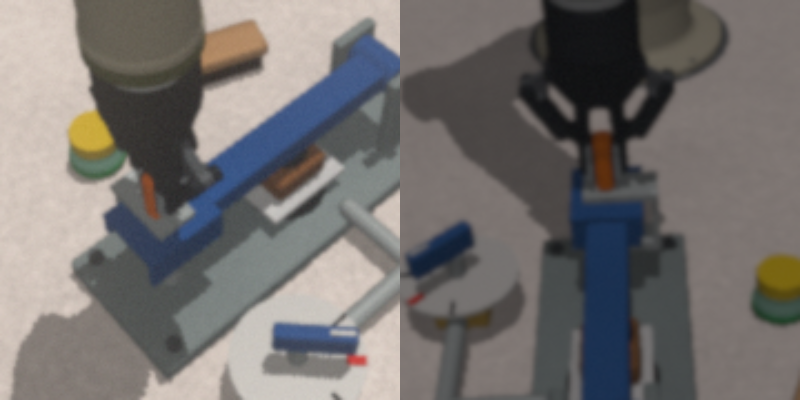

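The fingers hold the orange handle, at (150,195) on the left and (603,160) on the right, with opening 15 mm against 16 mm expected. I pull it 17 mm along +y.

```bash
python3 -m crank '[[0,0.09,0,0],[0,0.09,0,0],[0,0.09,0,0],[0,0.09,0,0],[0,0.07,0,0],[0,0,0,0],[0,0,0,0]]'; python3 lat.py
```

```text
time_s: 17.15
tool_pos: [0.4905, 0.0078, 0.1008]
tool_rot: [[-1.0, -0.013, -0.0], [-0.013, 1.0, -0.004], [0.0, -0.004, -1.0]]
force: [-0.2, -8.4, 9.3]
gripper_width: 0.176
grasp_force: 87.9
17.15 [0.4905 0.0078 0.1008] [ 0.4144  0.5762 -0.781   2.1834  0.6952  0.6487  0.7172] [-0.2018 -8.4487  9.334 ]
scene 142 min [0.4828 0.0006 0.1307] max [0.5055 0.0157 0.1776]
  top 0.17668231352824385 39 ((493.4687194824219, 7.2572526931762695), (21.507051467895508, 12.871522903442383), 1.878575086593628)
   latch_grip 0.51 [0.4853 0.007  0.15  ]
   socket 0.95 [ 0.4895 -0.0056  0.0812]
   beam 0.75 [ 0.748  -0.0016  0.0991]
side 42 min [0.4778 0.0015 0.1366] max [0.4834 0.0122 0.1765]
  top 0.17635228743538203 16 ((480.13433837890625, 6.842772006988525), (9.614503860473633, 5.237180233001709), 53.140411376953125)
   latch_grip 0.49 [0.4882 0.0123 0.1522]
   socket 0.87 [ 0.4912 -0.0068  0.087 ]
   beam 0.78 [ 0.7542 -0.0021  0.1013]
wrist 4018 min [ 0.4748 -0.0011  0.1273] max [0.5008 0.0159 0.2101]
  top 0.17744522025848072 2028 ((487.76715087890625, 7.700802803039551), (16.031253814697266, 25.456445693969727), 85.9864273071289)
   latch_grip 0.76 [0.4903 0.0079 0.1504]
```

The latch is open 15 mm and clear, and the spring force of 8.4 N fits. Now I lift along the hinge arc, first half.

```bash
python3 -m crank '[[-0.06,0,-0.27,0],[-0.07,0,-0.27,0],[-0.09,0,-0.27,0],[-0.09,0,-0.27,0],[0,0,0,0],[0,0,0,0]]' - 100; python3 lat.py | grep -v top
```

```text
time_s: 18.5
tool_pos: [0.5023, 0.0073, 0.1429]
tool_rot: [[-1.0, -0.012, -0.002], [-0.012, 1.0, -0.004], [0.002, -0.004, -1.0]]
force: [2.3, -8.5, -7.2]
gripper_width: 0.171
grasp_force: 97.7
18.5 [0.5023 0.0073 0.1429] [ 0.4707  0.5348 -0.8488  2.1186  0.6019  0.7483  0.8124] [ 2.324  -8.4586 -7.2021]
scene 147 min [ 0.4983 -0.0003  0.1705] max [0.5195 0.0161 0.2188]
   latch_grip 0.57 [0.4999 0.0077 0.1899]
   socket 0.89 [ 0.4901 -0.0074  0.127 ]
   beam 0.61 [ 0.7509 -0.0026  0.0969]
side 68 min [0.4874 0.0003 0.1748] max [0.4963 0.0123 0.2174]
   latch_grip 0.41 [0.5006 0.0101 0.1942]
   socket 0.89 [ 0.4925 -0.0081  0.1285]
   beam 0.75 [ 0.7488 -0.0012  0.0973]
wrist 4267 min [ 0.4836 -0.0013  0.1685] max [0.5159 0.0153 0.232 ]
   latch_grip 0.84 [0.4995 0.0064 0.1901]
```

Lifting well: the socket is up about 43 mm. Second half, with a bit of margin.

```bash
python3 -m crank '[[-0.11,0,-0.26,0],[-0.11,0,-0.26,0],[-0.13,0,-0.25,0],[-0.13,0,-0.25,0],[-0.14,0,-0.24,0],[0,0,0,0],[0,0,0,0],[0,0,0,0]]'; python3 lat.py | grep -v top
python3 valve.py w3
python3 - <<'E'
from h import *
p=grab_frame("side");a=p["frame"];c=grab_frame("scene")["frame"]
for q in("cream_jar","dye_bottle","welt_brush"):
    for e in spot_point(p,q)[:1]: print(q,w(p,e["at"]))
cv2.imwrite("pics/m3.png",np.hstack([cv2.resize(a[160:370,180:390],(400,400)),cv2.resize(c[90:290,130:330],(400,400))]))
E
```

```text
time_s: 20.1
tool_pos: [0.527, 0.0074, 0.1927]
tool_rot: [[-1.0, -0.012, -0.003], [-0.012, 1.0, -0.004], [0.003, -0.004, -1.0]]
force: [4.7, -9.3, -8.4]
gripper_width: 0.177
grasp_force: 97.8
20.1 [0.527  0.0074 0.1927] [ 0.5133  0.5028 -0.9018  2.0151  0.5199  0.8722  0.9053] [ 4.7302 -9.2925 -8.4097]
scene 162 min [0.525  0.0001 0.2194] max [0.5458 0.0156 0.2684]
   latch_grip 0.5 [0.5211 0.0066 0.2415]
   socket 0.86 [ 0.5027 -0.0049  0.1762]
   beam 0.97 [ 0.752  -0.0014  0.0982]
side 102 min [ 0.5081 -0.0005  0.2246] max [0.5225 0.0126 0.2654]
   latch_grip 0.57 [0.5272 0.0134 0.2429]
   socket 0.66 [ 0.5046 -0.0083  0.1795]
   beam 0.65 [ 0.7491 -0.0002  0.0968]
wrist 4455 min [ 0.5047 -0.001   0.2228] max [0.5428 0.0164 0.3008]
   latch_grip 0.62 [0.5244 0.0086 0.2424]
   beam 0.65 [0.749  0.0004 0.1019]
spot 0.86 [ 0.5132 -0.1481  0.0795]
1228 ((520.7791137695312, -154.4674835205078), (14.358709335327148, 66.0169677734375), 45.920475006103516) [ 0.52   -0.1531  0.0953]
red 28 [ 0.5485 -0.1765  0.0486]
cream_jar [0.51884999 0.15092427 0.00263794]
dye_bottle [ 6.50412255e-01 -2.05717939e-01  1.93163097e-04]
welt_brush [6.73977668e-01 1.66606042e-01 7.14485715e-05]
```

View pics/m3.png

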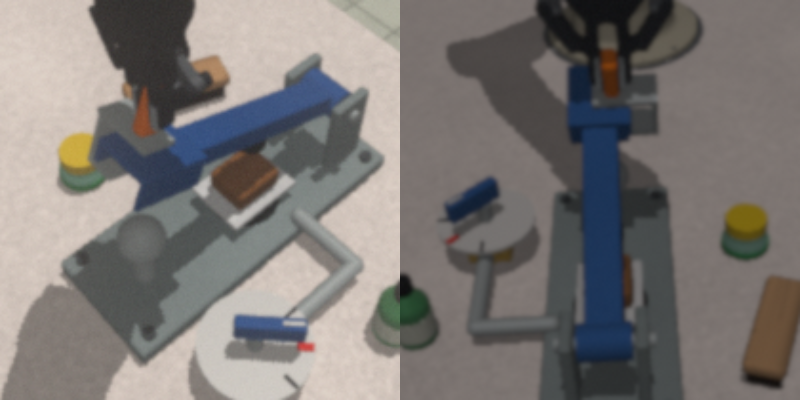

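The picture shows the beam up with the ball bare at (142,240), the handle gripped at (143,110), the lever at the red mark (270,330), and the bystanders in place. The socket is about 94 mm up.

```bash
python3 -m crank '[[0,0,0,0],[0,0,0,0],[0,0,0,0],[0,0,0,0]]'; python3 -c "
from station import *
print(hand_in())"
```

```text
time_s: 21.55
tool_pos: [0.527, 0.0074, 0.1927]
tool_rot: [[-1.0, -0.012, -0.003], [-0.012, 1.0, -0.004], [0.003, -0.004, -1.0]]
force: [3.3, -7.7, -9.4]
gripper_width: 0.176
grasp_force: 97.8
the job is handed in; nothing more can be done
None
```

The job is handed in at 21.6 s: the valve lever is at the half-open mark (about 45°), and the latch is pulled with the beam held still about 94 mm up; the jar, bottle and brush have not moved, and no verdict came back.

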